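# Reset a slotted length stop to the pointer and clamp it

## Task

Reset the length stop on the worktop: swing both of its clamp levers fully open, slide the slotted stop fence until the index line at its left end is in line with the pointed clip on the scale (not the plain square one), with the fence square to the base plate, then swing both levers fully tight so that it stays there. Leave the small things lying around it where they are.

Things in the scene. Friction and masses are not known exactly. Their poses are not given: they have to be found in the camera images.
- stop_base: Fixed aluminium base plate, 130 (x) x 230 (y) x 12 mm, on the worktop; origin at the centre of its underside. Its x is the slide direction, roughly away from the robot; its y, the long way, roughly left, toward the end with a scale strip; turned up to 15 degrees. Two fixed 10 mm studs stand at x = 0, y = +62 and -62 mm.
- stop_fence: Loose steel fence, 0.3 to 0.65 kg, on the base plate: flat plate 100 (x) x 172 (y) x 6 mm with a slot along x over each stud, and an upright wall on its middle line x = 0 (6 mm thick, y = -34 to 34 mm, top 60 mm above the worktop). Origin: plate's underside centre; axes like the base's. Slides 35 mm either way, can turn 10 degrees; levers open, a light push on either side of the wall moves it.
- fence_index (a point): Outer end of the index line, a dark groove in line with the wall: top edge of the fence plate's left end (fence frame x = 0, y = +86, z = 6 mm). Axes: the fence's.
- pointer_clip: Fixed small dark clip, 14 x 18 x 10 mm, on the scale at the base's left end, with a pointed nose toward the fence: the mark. Origin on the base plate's top under the nose; axes like the base's. The index line is right when level with it along the base's x. It sits 18 to 30 mm from the base's middle, on the far or the near side. Top 25 mm above the worktop.
- plain_clip: The same clip without a nose, fixed on the scale strip on the other side of the middle: not the mark.
- lever_left (a joint): Left clamp lever (over the stud at y = +62 mm), rad: 0 = fully open, grows clockwise from above to 1.1 = fully tight. Tight, it points along the base's +x; open, 63 degrees anticlockwise of that (mostly to the left). Stays where left, turns with about 2 N at the handle, clamps the fence fast in the last 0.2 rad. Starts anywhere in its range.
- lever_right (a joint): Right clamp lever (stud at y = -62 mm), rad: 0 = fully open, grows clockwise from above to 1.1 = fully tight. Tight, it points along the base's -x; open, 63 degrees anticlockwise of that (mostly to the right). Otherwise like the left one.
- hub_left (a point): On the left lever's vertical turning axis, at the top of its hub (24 mm diameter), 44 mm above the worktop.
- hub_right (a point): The same for the right lever.
- handle_left (a point): Centre of the left lever's arm 42 mm out from its axis, 45 mm above the worktop; moves with the lever. The black arm is a round bar 10 mm thick (13 mm at its last 20 mm) ending 56 mm from the axis, where it is 40 to 53 mm above the worktop. The fence plate's top below is at 18 mm.
- handle_right (a point): The same for the right lever.
- connector_a: Grey plug connector, 26 x 64 x 24 mm, lying on the worktop just left of the base; leave it. Origin under its centre.
- connector_b: Black plug connector, 26 x 64 x 24 mm, lying on the worktop right of the base; leave it. Origin under its centre.
- marker_black: Marker pen, 18 x 125 x 18 mm, lying on the worktop just right of the base; leave it. Origin under its centre.
- bushing_0: White bushing, 14 x 38 x 14 mm, lying on the right end of the base plate beside the fence; leave it. Origin under its centre.

How it is judged:
By the outcome, as a careful person would: the job done as asked, in the order asked, and still so for the second after the job is handed in, with the robot touching nothing.
It also fails if it takes over 61 s, if anything falls off the work surface, if the arm or the gripper's body presses on something with over 40 N, if the wrist force passes 120 N, or if a joint passes its speed limit or range.

## Robot

A 6-joint arm with a two-finger parallel gripper is mounted at the origin on a cart in front of the work surface, level with it; the furniture and walls round the work are solid. World frame = base frame: x ahead of the robot, y to its left, z up, the work surface at z = 0. Lengths are in m, angles in degrees, forces in N, time in s.
With the tool pointing down it reaches from about 0.325 to 0.775 m from the base axis. Payload 5.5 kg.
Tool frame: the origin (TCP) lies at the very end of the fingers, on their centre line; the grasp point (between the pads) lies env.hold_point_z behind it (env.hold_point_z is the distance from the TCP to the grasp point, in m); z points along the fingers, y is the line along which they close (so a half turn about z gives the same grasp; the last joint's range is limited). The gripper opens to 88 mm and grips with 3 to 60 N. Pads are 20 mm wide; open, the fingers measure 115 mm over their backs; the gripper's body (75 mm by 178 mm) begins 61 mm behind the grasp point.
Start: joints at [-77.848, 5.22, 70.514, -0, 104.267, -3.249], TCP at [0.159, -0.578, 0.187] pointing down, gripper open.
Joint ranges: [-164.24, 164.24], [-49.07, 125.15], [9.68, 141.18], [-86.29, 266.29], [3.28, 154.24], [-151.56, 151.56]. Speed limits (degrees/s): [147.25, 147.25, 172.46, 180, 180, 180].

## Interface

Orientations are given as [roll, pitch, yaw] about the fixed x, y, z axes, in that order (R = Rz(yaw) Ry(pitch) Rx(roll)).
In Python, from workcell import env gives the robot as it stands. Calls block until the motion is done:
- env.move_pose(position, orientation): joint-space move of the TCP to a pose.
- env.move_straight(position, rot=None, speed=0.15): straight line of the TCP; rot=None keeps the orientation; speed is the mean speed in m/s.
- env.movej(angles): joint-space move.
- env.open_gripper() and env.gripper_close(): open the fingers fully, or close them until they stop; the grip force is fixed at half the most.
- env.pause(seconds).
- env.solve_ik(position, orientation): joint angles nearest the present ones, or None.
- env.capture(name): name is "scene" or "top" or "wrist"; returns (picture, depth): 384x512x3 uint8, blue, green, red; 384x512 float32, m along the optical axis (not along the pixel's ray), 0 where there is no reading.
- env.camera_params(name): a dict with "K" (3x3 intrinsics, pixels), "cam_to_world" (4x4, takes a point from camera to world coordinates); the wrist camera has in their place "T_tool_cam" (4x4, takes a point from camera to tool coordinates, whose origin is the TCP and whose axes are the flange's). Camera axes: x right, y up, looking along -z (the intrinsics and any distortion apply to the point x, -y, -z); pixel columns grow to the right and rows downward; lengths in m; the calibration is good to about 2 mm. A picture is of the moment at which its call begins: read the wrist's pose just before it. camera_params takes no time and is no camera call.
A pose or a line that the arm cannot do raises env.MotionError and nothing moves.
- env.close_job(): hands the job in; it is judged then, once.
Readings, each from a call of its own:
- env.read_time(): time.
- env.read_qpos(): joint angles.
- env.read_qd(): joint speeds.
- env.read_joint_torque(): joint torques, N m.
- env.read_tool_pos(): TCP position.
- env.read_tool_rot(): TCP orientation.
- env.read_wrist_force(): force on the tool from outside, world axes, zero at the start.
- env.read_torque(): the same for the moment, N m.
- env.read_grip_width(): opening from 0.0 (shut) to 1.0 (fully open).
- env.read_finger_force(): force on a finger pad.
Only numpy, scipy, OpenCV 4.12 (cv2) and the standard library are available. Lean on these libraries where they do the work, as an engineer would, in place of code of your own. Each camera call takes 0.05 s, during which the arm holds its last target. There are 200 camera calls.

## Working session

There is one attempt and no reset: what is moved stays moved. The work goes in short steps, each a Python script; the robot and the scene stay as the last script left them, time stands still between calls to the robot, and variables do not carry over. Pictures are saved under pics/ and viewed, at most 10 in all, crops included, and the job is handed in when it is done.

```bash
ls; mkdir -p pics
python3 - <<'E'
from workcell import env
import cv2,numpy as np
for n in ["top","scene"]:
    p,d=env.capture(n); cv2.imwrite(f"pics/{n}0.png",p); np.savez(f"{n}0.npz",d=d,p=p)
    c=env.camera_params(n); print(n,c)
print(env.camera_params("wrist"),env.hold_point_z,env.read_tool_rot(),env.read_time())
E
```

```text
pics
top {'K': array([[499.40302818,   0.        , 254.23751816],
       [  0.        , 499.40302818, 186.77198814],
       [  0.        ,   0.        ,   1.        ]]), 'cam_to_world': array([[-0.01223357,  0.99595176, -0.08905301,  0.47393075],
       [-0.99971579, -0.01035997,  0.02147109,  0.05989562],
       [ 0.02046158,  0.08929037,  0.99579544,  0.91329451],
       [ 0.        ,  0.        ,  0.        ,  1.        ]])}
scene {'K': array([[482.03182003,   0.        , 256.12658206],
       [  0.        , 482.03182003, 191.44006476],
       [  0.        ,   0.        ,   1.        ]]), 'cam_to_world': array([[-0.79900354,  0.39857058, -0.45026085,  0.11945741],
       [-0.60092465, -0.50187748,  0.62210012,  0.58253757],
       [ 0.02197502,  0.76763304,  0.64051277,  0.62803114],
       [ 0.        ,  0.        ,  0.        ,  1.        ]])}
{'K': array([[264.49232669,   0.        , 257.16325621],
       [  0.        , 264.49232669, 190.86981572],
       [  0.        ,   0.        ,   1.        ]]), 'T_tool_cam': array([[ 5.88577168e-04,  9.66238408e-01,  2.57648971e-01,
         6.96043748e-02],
       [ 9.99999826e-01, -5.79924083e-04, -1.09575995e-04,
         3.53722254e-04],
       [ 4.35403079e-05,  2.57648990e-01, -9.66238581e-01,
        -1.97579819e-01],
       [ 0.00000000e+00,  0.00000000e+00,  0.00000000e+00,
         1.00000000e+00]])} 0.0187 [-1.79899882e+02 -4.54824452e-03  1.54018121e+01] 0.1
```

View pics/top0.png

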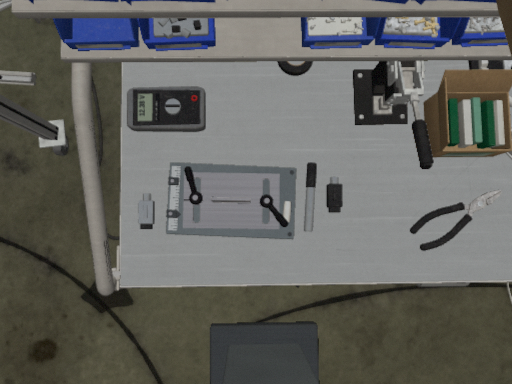

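View pics/scene0.png

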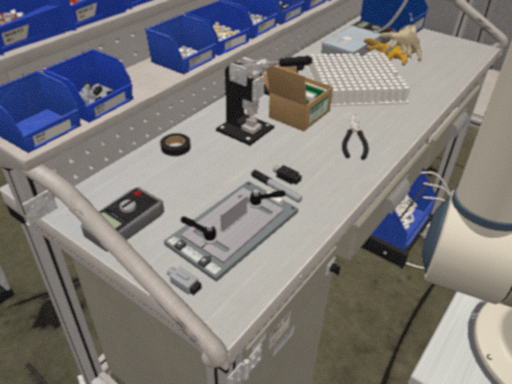

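```bash
cat > h.py <<'E'
from workcell import env
import numpy as np, cv2
from scipy.spatial.transform import Rotation as R
def pose():
    T=np.eye(4); T[:3,:3]=R.from_euler('xyz',env.read_tool_rot(),degrees=True).as_matrix(); T[:3,3]=env.read_tool_pos(); return T
def cam(n):
    c=env.camera_params(n)
    return c['K'],(pose()@c['T_tool_cam'] if n=='wrist' else c['cam_to_world'])
def unproj(K,T,uv,z):
    uv=np.atleast_2d(uv).astype(float)
    d=np.c_[(uv[:,0]-K[0,2])/K[0,0],-(uv[:,1]-K[1,2])/K[1,1],-np.ones(len(uv))]@T[:3,:3].T
    return T[:3,3]+d*((z-T[2,3])/d[:,2])[:,None]
def proj(K,T,P):
    p=(np.atleast_2d(P)-T[:3,3])@T[:3,:3]
    return np.c_[K[0,0]*p[:,0]/-p[:,2]+K[0,2],-K[1,1]*p[:,1]/-p[:,2]+K[1,2]]
E
python3 - <<'E'
from h import *
K,T=cam('top'); p=np.load('top0.npz')['p']
c=p[150:250,130:330]; cv2.imwrite('pics/top_c.png',cv2.resize(c,None,fx=4,fy=4,interpolation=cv2.INTER_CUBIC))
P=unproj(K,T,[(170,163),(297,167),(294,239),(166,235)],.012)
print(P, [np.linalg.norm(P[i]-P[i-1]) for i in range(4)])
print(unproj(K,T,[(196,198),(267,202)],.044))
E
```

```text
[[ 0.59941008  0.19274803  0.012     ]
 [ 0.58988918 -0.03790754  0.012     ]
 [ 0.45948985 -0.02990564  0.012     ]
 [ 0.46949071  0.1995247   0.012     ]] [np.float64(0.1300959829852356), np.float64(0.23085199236276732), np.float64(0.13064460975795228), np.float64(0.2296482064958117)]
[[0.53310789 0.14276107 0.044     ]
 [0.52477461 0.01921506 0.044     ]]
```

View pics/top_c.png

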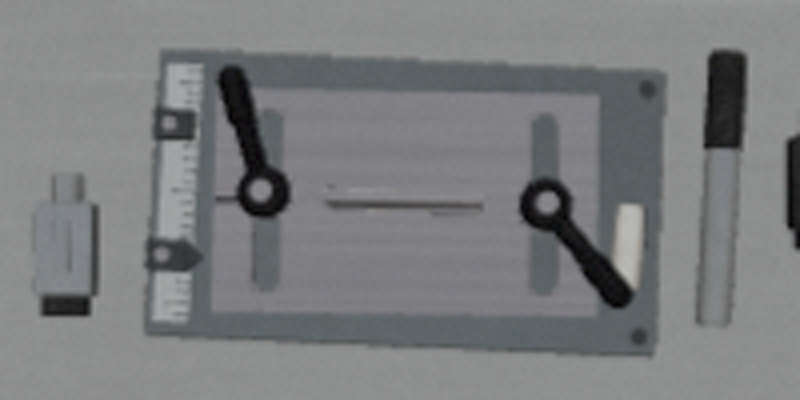

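Run:
```python
from h import *
d=np.load('top0.npz')['d']; K,T=cam('top')
v,u=np.mgrid[:384,:512]; X=np.stack([(u-K[0,2])/K[0,0]*d,-(v-K[1,2])/K[1,1]*d,-d],-1)@T[:3,:3].T+T[:3,3]
for r in [(355,390,65,130),(390,435,60,165),(425,512,70,160)]:
    q=X[r[2]:r[3],r[0]:r[1]].reshape(-1,3); q=q[q[:,2]>.05]; rad=np.hypot(q[:,0],q[:,1]); print(q.min(0),q.max(0),rad.min(),q[rad.argmin()])
for z,yaw in((.3,15.4),): print(env.solve_ik([.159,-.578,z],[180,0,yaw]))
print(env.solve_ik([.52,.1,.3],[180,0,87]),env.solve_ik([.52,.1,.15],[180,0,87]))
def loc(uv,z):
    P=unproj(K,T,np.array(uv)/4+[130,150],z)[:,:2]-[.529,.081]; a=np.radians(-3.1); return P@np.array([[np.cos(a),-np.sin(a)],[np.sin(a),np.cos(a)]])*1000
print('noses',loc([(203,257)],.022),'sq',loc([(175,124)],.022),'index',loc([(215,199)],.018),'wall',loc([(327,203),(482,207)],.06),'tips',loc([(232,75),(622,297)],.047))
```

```text
[ 0.47393075 -0.1918685   0.05006675] [0.76481922 0.05989562 0.91329451] 0.47770057680517325 [0.47393075 0.05989562 0.91329451]
[ 0.47393075 -0.27950915  0.05011848] [0.73989566 0.05989562 0.91329451] 0.47770057680517325 [0.47393075 0.05989562 0.91329451]
[ 0.47393075 -0.40494277  0.05000055] [0.7395103  0.05989562 0.91329451] 0.47770057680517325 [0.47393075 0.05989562 0.91329451]
[-7.78705138e+01  8.41901544e+00  5.53996787e+01 -2.54444375e-14
  1.16181306e+02 -3.27051379e+00]
[ 7.20414063e+00 -2.54932739e+00  6.67517367e+01 -2.54444375e-14
  1.15797591e+02  1.02041406e+01] [ 7.20414063e+00 -5.90915625e+00  8.53158824e+01 -2.54444375e-14
  1.00593274e+02  1.02041406e+01]
noses [[-27.93906226  89.58733451]] sq [[ 30.84716608 105.32256916]] index [[-1.68726921 86.17004139]] wall [[ -3.78418374  33.23872813]
 [ -2.64154614 -32.98336207]] tips [[ 50.98495409  78.16428225]
 [-38.24790777 -95.36589261]]
```

Run:
```python
from h import *
env.move_straight([.159,-.578,.3],speed=.3)
env.move_pose([.52,.1,.3],[180,0,87]); env.gripper_close()
env.move_straight([.52,.085,.13],speed=.3)
K,T=cam('wrist'); p,d=env.capture('wrist'); np.savez('w1.npz',p=p,d=d,T=T,K=K)
print(env.read_time(),env.read_tool_pos(),env.read_tool_rot(),env.read_wrist_force())
cv2.imwrite('pics/w1.png',cv2.resize(p,(800,600),interpolation=cv2.INTER_CUBIC))
a=np.radians(-3.1); P=[[.529-np.sin(a)*y*.062,.081+np.cos(a)*y*.062,.044] for y in(1,-1)]; print(proj(K,T,P)*800/512)
```

```text
5.4417 [0.52124884 0.08523666 0.13289337] [ 1.79765746e+02 -3.83416256e-02  8.70047132e+01] [-0.33173349  0.16396079  0.55200341]
[[415.12115153 205.60276341]
 [413.37891732 374.60448765]]
```

View pics/w1.png

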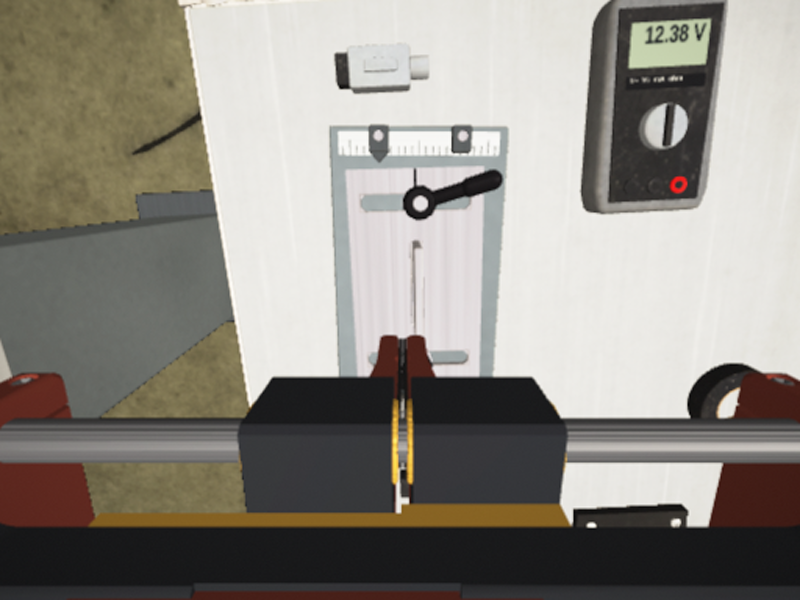

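```bash
cat >> h.py <<'E'
C=np.array([.531,.081]); YAW=-3.1; RPY=[180,0,87]
def w(x,y,z): # base-local mm -> world
    a=np.radians(YAW); return [C[0]+(np.cos(a)*x-np.sin(a)*y)/1e3, C[1]+(np.sin(a)*x+np.cos(a)*y)/1e3, z]
def swing(side,f0,f1,opening,z=.035,zup=.085,lim=9,step=4):
    sg=1 if side=='L' else -1; s=-1 if opening else 1; dr=np.sign(f1-f0)
    def c(f,z,D=20):
        a=np.radians(f); return w(sg*(44*np.cos(a)-s*D*np.sin(a)), sg*(62+44*np.sin(a)+s*D*np.cos(a)),z)
    env.move_straight(c(f0,zup),RPY,.3); env.move_straight(c(f0,z),speed=.15)
    F0=np.array(env.read_wrist_force()); log=[]; f=f0
    while (f1-f)*dr>0:
        f+=dr*step; env.move_straight(c(f,z),speed=.06)
        n=np.linalg.norm((np.array(env.read_wrist_force())-F0)[:2]); log.append((float(f),round(float(n),1)))
        if n>lim: break
    env.move_straight(c(f-dr*12,z),speed=.1); p=env.read_tool_pos(); env.move_straight([p[0],p[1],zup],speed=.25)
    print(side,log,env.read_time())
E
python3 - <<'E'
from h import *
swing('L',-3,80,True)
E
```

```text
L [(1.0, 0.4), (5.0, 0.9), (9.0, 1.0), (13.0, 0.4), (17.0, 1.4), (21.0, 0.8), (25.0, 1.0), (29.0, 0.5), (33.0, 1.4), (37.0, 0.6), (41.0, 0.1), (45.0, 0.6), (49.0, 1.2), (53.0, 0.7), (57.0, 1.8), (61.0, 0.9), (65.0, 1.2), (69.0, 0.3), (73.0, 0.9), (77.0, 0.8), (81.0, 0.8)] 12.1917
```

Run:
```python
from h import *
env.move_straight([.52,.085,.1],speed=.3)
K,T=cam('wrist'); p,d=env.capture('wrist'); np.savez('w2.npz',p=p,d=d,T=T,K=K)
print(env.read_time(),env.read_tool_pos(),env.read_wrist_force())
cv2.imwrite('pics/w2.png',cv2.resize(p[60:240,150:390],(800,600),interpolation=cv2.INTER_CUBIC))
```

```text
12.7417 [0.519519   0.08510403 0.0987621 ] [-0.34751643  0.41231795 -0.84404614]
```

View pics/w2.png

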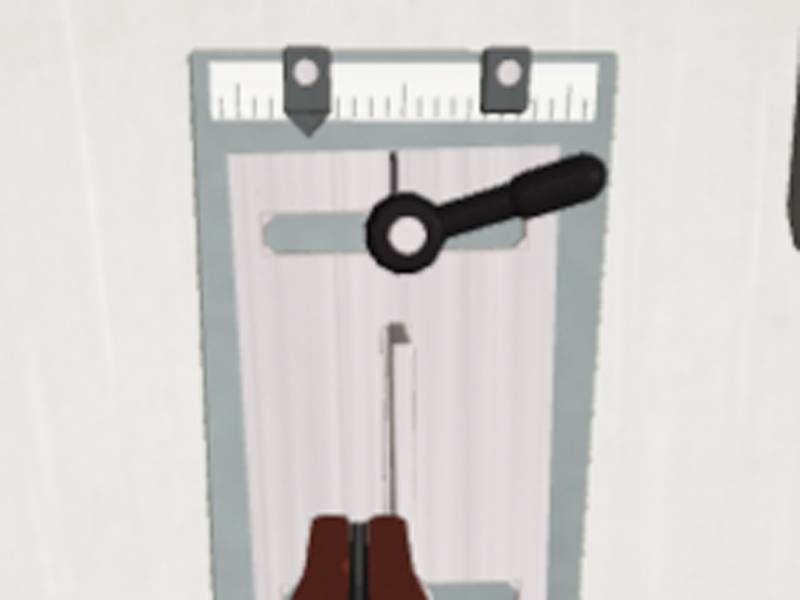

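Run:
```python
from h import *
env.move_straight(w(43,40,.08),RPY,.3); env.move_straight(w(43,40,.035),speed=.15)
print(w(43,40,.035),env.read_tool_pos(),env.read_tool_rot(),env.read_grip_width())
p,d=env.capture('top'); K,T=cam('top')
P,D=env.capture('scene')
cv2.imwrite('pics/dbg.png',np.hstack([cv2.resize(p[130:250,130:300],(425,300)),cv2.resize(P[130:280,130:330],(375,300))]))
```

```text
[np.float64(0.5761002293434181), np.float64(0.11861607785470313), 0.035] [0.57564408 0.11843246 0.0353094 ] [-1.79981271e+02  6.97088937e-03  8.69916772e+01] 0.009317378792366004
```

View pics/dbg.png

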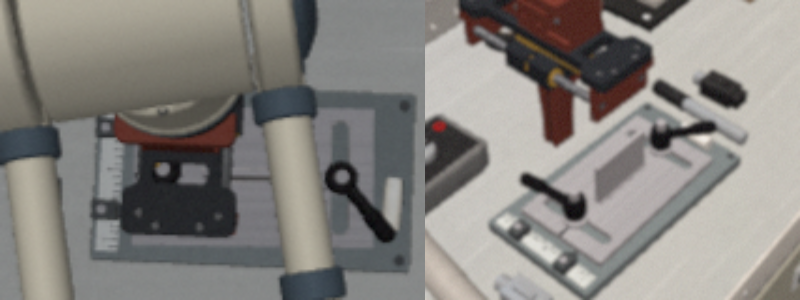

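Run:
```python
from h import *
K,T=cam('scene'); print(proj(K,T,[[.5756,.1184,.0353],[.536,.143,.044],[.53,.08,.06]]))
K,T=cam('top'); print(proj(K,T,[[.5756,.1184,.0353]]))
K,T=cam('wrist'); print(proj(K,T,[env.read_tool_pos()]))
p,d=env.capture('wrist')
v=d[150:384,200:310]; print(np.round(d[180:300:12,255-30:255+30:6],3))
```

```text
[[201.74716349 213.64725754]
 [209.06789712 227.05898186]
 [234.56875759 202.74328202]]
[[210.24938972 174.17221483]]
[[257.60494122 211.63628573]]
[[0.196 0.195 0.229 0.227 0.228 0.222 0.222 0.229 0.227 0.229]
 [0.224 0.224 0.224 0.226 0.224 0.225 0.223 0.23  0.231 0.231]
 [0.226 0.227 0.227 0.227 0.227 0.228 0.227 0.234 0.234 0.233]
 [0.23  0.23  0.231 0.23  0.168 0.229 0.168 0.167 0.237 0.236]
 [0.234 0.235 0.232 0.149 0.148 0.153 0.15  0.149 0.149 0.239]
 [0.235 0.237 0.135 0.133 0.135 0.139 0.134 0.134 0.134 0.242]
 [0.076 0.076 0.075 0.076 0.077 0.124 0.126 0.076 0.077 0.076]
 [0.069 0.07  0.069 0.07  0.07  0.118 0.073 0.07  0.07  0.07 ]
 [0.068 0.065 0.066 0.066 0.066 0.075 0.07  0.066 0.066 0.066]
 [0.067 0.067 0.066 0.067 0.065 0.074 0.07  0.066 0.066 0.067]]
```

Run:
```python
from h import *
c=env.camera_params('wrist');K=c['K'];T=c['T_tool_cam']
p,d=env.capture('wrist')
v,u=np.mgrid[:384,:512]; X=np.stack([(u-K[0,2])/K[0,0]*d,-(v-K[1,2])/K[1,1]*d,-d],-1)@T[:3,:3].T+T[:3,3]
for r in range(196,250,4):
    m=(d[r]<.19)&(d[r]>0)&(np.abs(u[r]-257)<50)
    if m.any(): print(r,u[r][m].min(),u[r][m].max(),np.round(X[r][m][[0,len(X[r][m])//2,-1]]*1000,0).tolist(), p[r][m][0])
```

```text
216 244 271 [[11.0, -9.0, -41.0], [10.0, 0.0, -36.0], [11.0, 8.0, -40.0]] [27 34 75]
220 243 272 [[11.0, -9.0, -47.0], [9.0, 0.0, -43.0], [11.0, 9.0, -46.0]] [41 47 86]
224 242 273 [[11.0, -9.0, -52.0], [10.0, 0.0, -50.0], [11.0, 9.0, -52.0]] [ 76  82 114]
228 242 273 [[11.0, -9.0, -59.0], [10.0, 0.0, -56.0], [11.0, 9.0, -59.0]] [25 33 74]
232 241 274 [[11.0, -9.0, -64.0], [10.0, 0.0, -62.0], [11.0, 9.0, -65.0]] [40 46 84]
236 239 276 [[11.0, -10.0, -70.0], [10.0, 0.0, -67.0], [11.0, 10.0, -70.0]] [36 43 79]
240 237 278 [[11.0, -10.0, -75.0], [10.0, 0.0, -71.0], [10.0, 10.0, -73.0]] [38 43 72]
244 208 306 [[33.0, -15.0, -123.0], [10.0, -0.0, -77.0], [33.0, 15.0, -124.0]] [27 25 25]
248 208 306 [[33.0, -15.0, -126.0], [10.0, -0.0, -81.0], [33.0, 14.0, -126.0]] [27 26 26]
```

Run:
```python
from h import *
K,T=cam('scene'); P,D=env.capture('scene'); M=pose()
for z in range(0,60,6): 
    q=proj(K,T,(M@np.array([[0,0,-z/1000,1],[-.01,.01,-z/1000,1]]).T).T[:,:3]); print(z,q.round(1).tolist())
v,u=np.mgrid[:384,:512]; X=np.stack([(u-K[0,2])/K[0,0]*D,-(v-K[1,2])/K[1,1]*D,-D],-1)@T[:3,:3].T+T[:3,3]
for r in range(186,216,2): print(r,P[r,196:210:4].tolist(),X[r,202].round(3))
```

```text
0 [[201.1, 212.9], [201.1, 207.7]]
6 [[200.9, 210.5], [200.9, 205.3]]
12 [[200.8, 208.0], [200.8, 202.8]]
18 [[200.6, 205.5], [200.6, 200.3]]
24 [[200.4, 203.0], [200.4, 197.8]]
30 [[200.3, 200.4], [200.3, 195.2]]
36 [[200.1, 197.8], [200.1, 192.7]]
42 [[199.9, 195.3], [199.9, 190.1]]
48 [[199.7, 192.6], [199.7, 187.5]]
54 [[199.6, 190.0], [199.6, 184.9]]
186 [[34, 40, 73], [23, 30, 77], [27, 31, 74], [103, 106, 121]] [0.565 0.124 0.109]
188 [[34, 41, 69], [25, 29, 75], [29, 32, 76], [95, 101, 114]] [0.567 0.123 0.103]
190 [[27, 35, 65], [39, 42, 82], [33, 39, 77], [96, 102, 117]] [0.564 0.126 0.102]
192 [[27, 30, 63], [36, 43, 82], [30, 36, 77], [87, 92, 112]] [0.566 0.124 0.096]
194 [[26, 39, 66], [30, 38, 78], [31, 42, 82], [83, 89, 108]] [0.567 0.123 0.089]
196 [[32, 34, 67], [34, 38, 79], [29, 37, 78], [83, 87, 105]] [0.567 0.124 0.086]
198 [[35, 34, 72], [31, 41, 80], [41, 47, 81], [162, 168, 176]] [0.567 0.124 0.081]
200 [[111, 113, 124], [28, 41, 77], [130, 134, 143], [195, 200, 204]] [0.567 0.124 0.076]
202 [[184, 191, 194], [96, 101, 113], [190, 196, 201], [190, 197, 199]] [ 0.627  0.064 -0.002]
204 [[190, 195, 200], [186, 190, 196], [193, 199, 205], [190, 197, 199]] [0.62  0.071 0.001]
206 [[191, 198, 202], [194, 199, 202], [193, 197, 202], [187, 193, 197]] [ 0.62   0.071 -0.003]
208 [[187, 194, 197], [190, 194, 198], [188, 194, 196], [172, 176, 179]] [ 0.615  0.077 -0.002]
210 [[188, 196, 200], [191, 195, 199], [185, 192, 196], [140, 141, 136]] [ 0.611  0.081 -0.002]
212 [[189, 197, 200], [189, 195, 198], [148, 150, 148], [141, 144, 138]] [ 0.607  0.085 -0.002]
214 [[191, 198, 199], [167, 172, 173], [132, 134, 131], [162, 160, 164]] [0.593 0.1   0.011]
```

```bash
sed -i 's/z=.035,zup=.085,lim=9,step=4/z=-.002,zup=.035,lim=9,step=5/; s/speed=.06)/speed=.09)/' h.py
python3 - <<'E'
from h import *
print(env.read_time())
swing('L',0,85,True)
E
```

```text
13.8167
L [(5.0, 0.3), (10.0, 0.8), (15.0, 0.9), (20.0, 0.4), (25.0, 2.2), (30.0, 1.2), (35.0, 1.9), (40.0, 1.0), (45.0, 1.7), (50.0, 1.2), (55.0, 1.6), (60.0, 1.2), (65.0, 4.6), (70.0, 15.4)] 18.5167
```

Run:
```python
from h import *
swing('R',24,85,True)
env.open_gripper()
K,T=cam('wrist'); p,d=env.capture('wrist'); np.savez('w3.npz',p=p,d=d,T=T,K=K)
env.move_straight(w(-2.5,0,.06),RPY,.3)
T=cam('wrist')[1]; p2,d2=env.capture('wrist'); np.savez('w4.npz',p=p2,d=d2,T=T,K=K)
print(env.read_time(),env.read_grip_width())
cv2.imwrite('pics/w34.png',np.hstack([cv2.resize(p,(400,300)),cv2.resize(p2,(400,300))]))
```

```text
R [(29.0, 0.2), (34.0, 1.4), (39.0, 0.5), (44.0, 0.6), (49.0, 0.9), (54.0, 0.1), (59.0, 0.9), (64.0, 1.9), (69.0, 9.8)] 22.45
24.4083 0.9971196018558601
```

View pics/w34.png

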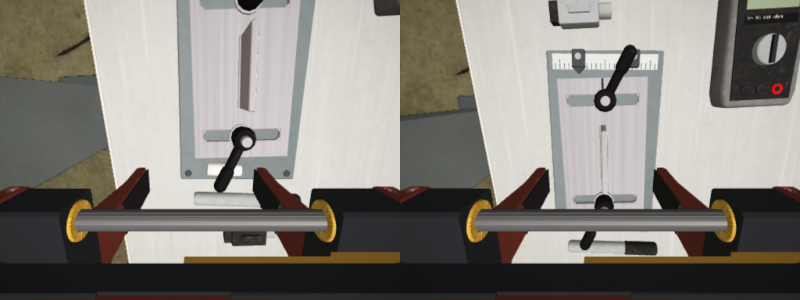

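```bash
cat > rect.py <<'E'
from h import *
def rect(f,z,s=4,xr=(-80,80),yr=(-65,130)):
    o=np.load(f) if isinstance(f,str) else f
    ys=np.arange(yr[1],yr[0],-1/s); xs=np.arange(xr[0],xr[1],1/s)
    XX,YY=np.meshgrid(xs,ys); a=np.radians(YAW)
    P=np.stack([C[0]+(np.cos(a)*XX-np.sin(a)*YY)/1e3,C[1]+(np.sin(a)*XX+np.cos(a)*YY)/1e3,np.full_like(XX,z)],-1).reshape(-1,3)
    m=proj(o['K'],o['T'],P).reshape(*XX.shape,2).astype(np.float32)
    return cv2.remap(o['p'],m[...,0],m[...,1],cv2.INTER_CUBIC),xs,ys
def edges(f):
    r,xs,ys=rect(f,.012); g=cv2.GaussianBlur(cv2.cvtColor(r,cv2.COLOR_BGR2GRAY).astype(float),(9,9),2)
    gx=np.gradient(g,axis=1); out=[]
    for side in(-1,1):
        k=np.abs(xs-side*65)<9; rows=[i for i,y in enumerate(ys) if -20<y<60 or 85<y<110]
        x=xs[k][(side*gx[rows][:,k]).argmax(1)]; y=ys[rows]
        for _ in range(3): c=np.polyfit(y,x,1); e=np.abs(x-np.polyval(c,y)); x,y=x[e<1.5],y[e<1.5]
        out.append((c.round(4).tolist(),len(x),round(float(e.std()),2)))
    return out
E
python3 - <<'E'
from rect import *
for f in('w1.npz','w2.npz','w4.npz'): print(f,edges(f))
r,xs,ys=rect('w4.npz',.018,s=5,xr=(-75,75),yr=(30,125))
cv2.imwrite('pics/r4.png',r)
E
```

```text
w1.npz [([0.0008, -63.9269], 418, 0.11), ([0.0013, 65.0536], 411, 0.11)]
w2.npz [([0.0011, -63.9138], 418, 0.1), ([0.0017, 65.0151], 406, 0.11)]
w4.npz [([0.0011, -63.7547], 418, 0.1), ([0.0007, 65.2061], 387, 0.11)]
```

View pics/r4.png

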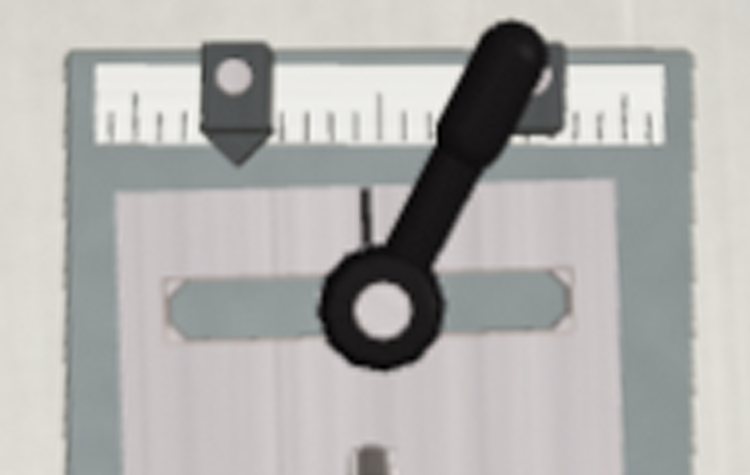

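```bash
sed -i 's/YAW=-3.1;/YAW=-3.16;/; s/RPY=\[180,0,87\]/RPY=[180,0,86.84]/' h.py
cat >> rect.py <<'E'
def look(name):
    K,T=cam('wrist'); p,d=env.capture('wrist'); np.savez(name+'.npz',p=p,d=d,T=T,K=K)
    r,xs,ys=rect(name+'.npz',.018,s=5,xr=(-75,75),yr=(20,125)); cv2.imwrite('pics/'+name+'.png',r)
E
python3 - <<'E'
from rect import *
env.move_straight(w(-3,0,-.005),RPY,.25); env.gripper_close()
print(env.read_grip_width(),env.read_finger_force(),env.read_wrist_force(),env.read_tool_pos())
env.move_straight(w(-25,0,-.005),speed=.08); env.pause(.2)
look('w5'); print(env.read_wrist_force(),env.read_tool_pos(),env.read_tool_rot(),env.read_time(),w(-25,0,0))
E
```

```text
0.06799021211519966 30.00099152326584 [2.15508635 1.04593159 0.0613539 ] [ 0.52822157  0.08117902 -0.00496503]
[-2.91022404  0.222104    1.92318492] [ 0.50591192  0.08243588 -0.00501937] [-1.79956309e+02 -2.43260040e-03  8.68404921e+01] 26.7167 [np.float64(0.5060380127093228), np.float64(0.0823781112074395), 0]
```

View pics/w5.png

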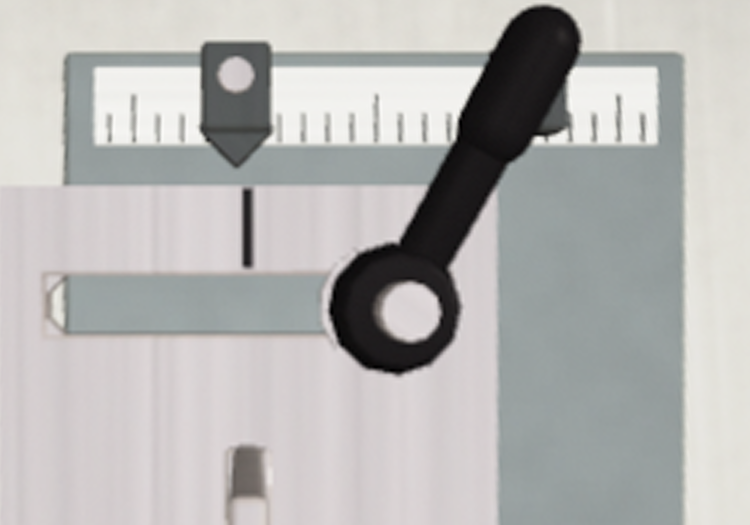

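```bash
cat >> rect.py <<'E'
def meas(name):
    look(name); r,xs,ys=rect(name+'.npz',.018,s=5,xr=(-75,75),yr=(20,125)); g=cv2.cvtColor(r,cv2.COLOR_BGR2GRAY).astype(float)
    def cen(r0,r1,c0,c1,t): 
        k=np.clip(t-g[r0:r1,c0:c1],0,None); return (k.sum(0)*xs[c0:c1]).sum()/k.sum()
    e=[]
    for a,b in((130,180),(270,330)):
        e.append(160+np.abs(np.gradient(cv2.GaussianBlur(g[160:215,a:b],(5,5),1.5).mean(1))).argmax())
    i1,i2=cen(200,222,205,270,110),cen(238,260,205,270,110); n=cen(138,160,195,275,100)
    print('index',i1,i2,'nose',n,'diff',n-i1,'edge rows',e,'t',env.read_time())
    return n-i1
E
python3 - <<'E'
from rect import *
env.move_straight(w(-27.1,0,-.005),speed=.05); env.pause(.2)
m=meas('w6')
if abs(m)<2 and abs(m)>.15: env.move_straight(w(-27.1+m,0,-.005),speed=.05); env.pause(.2); meas('w7')
p0=env.read_tool_pos(); env.open_gripper(); meas('w8')
env.move_straight([p0[0],p0[1],.035],speed=.2); meas('w9')
E
```

```text
index -27.28613805970081 -27.282309293275947 nose -28.27008963786237 diff -0.9839515781615589 edge rows [np.int64(185), np.int64(185)] t 27.2167
index -28.627112020840432 -28.629679992747047 nose -28.378546612622383 diff 0.24856540821804884 edge rows [np.int64(185), np.int64(185)] t 27.7167
index -28.577328570183187 -28.56528250510485 nose -28.24774827715089 diff 0.3295802930322971 edge rows [np.int64(185), np.int64(185)] t 29.075
index -28.643647809739658 -28.629915604237087 nose -28.22899675625513 diff 0.4146510534845298 edge rows [np.int64(185), np.int64(185)] t 29.475
```

Run:
```python
from rect import *
r,xs,ys=rect('w9.npz',.018,s=5,xr=(-75,75),yr=(20,125)); g=cv2.cvtColor(r,cv2.COLOR_BGR2GRAY).astype(float)
def sub(row,c0,c1,t):
    k=np.where(row[c0:c1]<t)[0]+c0
    if len(k)==0: return None
    a,b=k[0],k[-1]; f=lambda i,j:xs[i]+(xs[j]-xs[i])*(t-row[i])/(row[j]-row[i])
    L,Rr=f(a,a-1),f(b,b+1); return round(L,2),round(Rr,2),round((L+Rr)/2,2)
for q in range(90,172,5): print(q,sub(g[q],190,285,112))
for q in range(192,262,12): print(q,sub(g[q],200,280,110))
print(g[152,195:275:4].astype(int)); print(np.load('w9.npz')['T'][:2,3]-C)
```

```text
90 (np.float64(-34.55), np.float64(-21.31), np.float64(-27.93))
95 (np.float64(-34.58), np.float64(-21.35), np.float64(-27.97))
100 (np.float64(-34.58), np.float64(-21.5), np.float64(-28.04))
105 (np.float64(-34.57), np.float64(-21.48), np.float64(-28.03))
110 (np.float64(-34.61), np.float64(-21.48), np.float64(-28.04))
115 (np.float64(-34.61), np.float64(-21.47), np.float64(-28.04))
120 (np.float64(-34.62), np.float64(-21.49), np.float64(-28.05))
125 (np.float64(-34.79), np.float64(-21.19), np.float64(-27.99))
130 (np.float64(-34.9), np.float64(-21.08), np.float64(-27.99))
135 (np.float64(-34.17), np.float64(-21.52), np.float64(-27.85))
140 (np.float64(-33.84), np.float64(-22.42), np.float64(-28.13))
145 (np.float64(-32.87), np.float64(-23.02), np.float64(-27.95))
150 (np.float64(-31.84), np.float64(-24.05), np.float64(-27.94))
155 (np.float64(-31.05), np.float64(-24.8), np.float64(-27.92))
160 (np.float64(-29.95), np.float64(-25.91), np.float64(-27.93))
165 (np.float64(-28.92), np.float64(-26.97), np.float64(-27.94))
170 None
192 (np.float64(-29.54), np.float64(-27.74), np.float64(-28.64))
204 (np.float64(-29.57), np.float64(-27.71), np.float64(-28.64))
216 (np.float64(-29.57), np.float64(-27.71), np.float64(-28.64))
228 (np.float64(-29.57), np.float64(-27.7), np.float64(-28.64))
240 (np.float64(-29.6), np.float64(-27.7), np.float64(-28.65))
252 (np.float64(-29.61), np.float64(-27.7), np.float64(-28.66))
[147 148 149 151 151 135  90  61  78  85  83  84  83  70  83 131 150 151
 150 150]
[-0.02403823  0.07092237]
```

```bash
cat >> rect.py <<'E'
def sub(row,xs,c0,c1,t):
    k=np.where(row[c0:c1]<t)[0]+c0
    if len(k)==0: return np.nan
    a,b=k[0],k[-1]; f=lambda i,j:xs[i]+(xs[j]-xs[i])*(t-row[i])/(row[j]-row[i])
    return (f(a,a-1)+f(b,b+1))/2
def meas(name):
    look(name); r,xs,ys=rect(name+'.npz',.018,s=5,xr=(-75,75),yr=(20,125)); g=cv2.cvtColor(r,cv2.COLOR_BGR2GRAY).astype(float)
    n=np.nanmedian([sub(g[q],xs,190,285,112) for q in range(142,166)]); i=[sub(g[q],xs,200,280,110) for q in range(194,262)]
    print(name,'nose',n.round(2),'index',np.nanmedian(i[:20]).round(2),np.nanmedian(i[-20:]).round(2),'need',(n-np.nanmedian(i[:20])).round(2),'t',env.read_time()); return n-np.nanmedian(i[:20])
E
python3 - <<'E'
from rect import *
env.move_straight(w(-28.1,0,-.005),speed=.2); env.gripper_close()
env.move_straight(w(-27.4,0,-.005),speed=.03); env.pause(.2); m=meas('w10')
if .15<abs(m)<1.5: env.move_straight(w(-27.4+m,0,-.005),speed=.03); env.pause(.2); meas('w11')
p0=env.read_tool_pos(); env.open_gripper(); env.move_straight([p0[0],p0[1],.035],speed=.2); meas('w12')
env.gripper_close()
swing('L',86,-25,False,lim=12)
E
```

```text
w10 nose -27.95 index -28.09 -28.09 need 0.15 t 31.55
w12 nose -28.0 index -28.08 -28.09 need 0.08 t 33.2583
L [(81.0, 0.3), (76.0, 0.5), (71.0, 0.8), (66.0, 0.4), (61.0, 0.8), (56.0, 1.2), (51.0, 2.0), (46.0, 2.3), (41.0, 0.7), (36.0, 2.3), (31.0, 1.9), (26.0, 1.8), (21.0, 1.3), (16.0, 1.4), (11.0, 1.0), (6.0, 1.0), (1.0, 1.6), (-4.0, 12.2)] 40.5583
```

Run:
```python
from rect import *
swing('R',84,-25,False,lim=12)
env.move_straight(w(-27.4,0,.05),RPY,.3); env.pause(.1); meas('w13')
p,d=env.capture('top')
env.move_straight(w(-27.4,-110,.06),RPY,.3); env.pause(.1)
K,T=cam('wrist'); q,_=env.capture('wrist')
a=cv2.resize(cv2.imread('pics/w13.png'),(400,280)); b=cv2.resize(q[0:192,130:386],(400,300))
cv2.imwrite('pics/fin.png',np.hstack([np.vstack([a,np.zeros((20,400,3),np.uint8)]),b]))
print(env.read_time())
```

```text
R [(79.0, 1.8), (74.0, 1.4), (69.0, 1.1), (64.0, 1.2), (59.0, 0.3), (54.0, 1.4), (49.0, 1.2), (44.0, 0.5), (39.0, 0.7), (34.0, 0.4), (29.0, 0.3), (24.0, 0.9), (19.0, 1.3), (14.0, 1.8), (9.0, 1.3), (4.0, 1.6), (-1.0, 0.8), (-6.0, 2.7), (-11.0, 14.8)] 47.0667
w13 nose -27.97 index -28.03 -28.01 need 0.06 t 47.65
48.3667
```

View pics/fin.png

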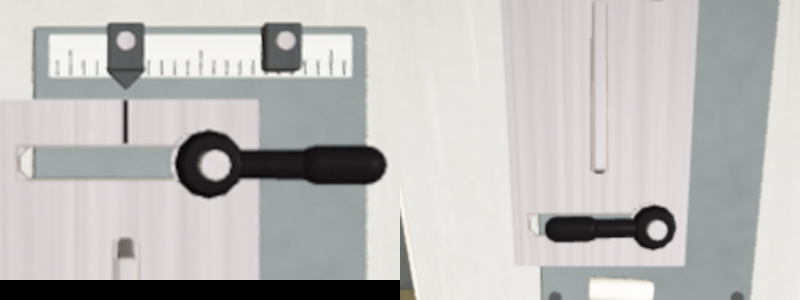

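Both levers point along the slide axis. The index line (126,120) is under the nose (126,85), the fence is square and the bushing has not moved. Handing in.

Run:
```python
from h import *
p=env.read_tool_pos(); env.move_straight([p[0],p[1],.15],speed=.25); print(env.close_job(),env.read_time())
```

```text
the job is handed in; nothing more can be done
the job is handed in; nothing more can be done
```

The length stop is reset and handed in: the index line measured within about 0.1 mm of the pointed clip, the fence looks square to the base, both levers were pushed tight against their stops, and I saw nothing else moved (the arm's clock read 48.4 s just before the final retreat).

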